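# Find the weak contact spring and put the proof weight on it

## Robot

A 7-joint arm with a two-finger parallel gripper is mounted at the origin on the work surface. World frame = base frame: x ahead of the robot, y to its left, z up, the work surface at z = 0. Lengths are in m, angles in degrees, forces in N, time in s.
With the tool pointing down it reaches from about 0.4 to 0.85 m from the base axis. Payload 4.4 kg.
Tool frame: the origin (TCP) lies at the very end of the fingers, on their centre line; the grasp point (between the pads) lies 19 mm behind it; z points along the fingers, y is the direction in which the jaws open and shut (so a half turn about z gives the same grasp; the last joint's range is limited). The gripper opens to 94 mm and grips with 3 to 60 N. Pads are 16 mm wide; open, the fingers measure 119 mm over their backs; the gripper's body (75 mm by 177 mm) begins 78 mm behind the grasp point.
Start: joints at [-75.218, 36.005, 2.206, 86.941, -1.547, 57.084, -1.146], TCP at [0.207, 0.616, 0.205] pointing down, gripper open.
Joint ranges: [-175.42, 175.42], [-21.48, 121.26], [-71.46, 75.88], [10.55, 141.38], [-63.04, 243.04], [13.31, 113.54], [-168.57, 168.57]. Speed limits (degrees/s): [147.25, 147.25, 180, 180, 180, 180, 180].

## Interface

Orientations are given as a 3x3 rotation matrix whose columns are the frame's x, y, z axes.
In Python, from plant import readout, snapshot, ticket, finder gives the robot as it stands.
- The arm moves only by the tool servo_tool, never from a script. Its argument "deltas" is a list of rows, each a list of 7 numbers: the gripper command: -1 is shut, 1 is fully open, values between are in proportion, then the shift along the world's x, y, z in units of 25 mm (1.0 is 25 mm), then the turn, a rotation vector about the world's x, y, z in units of 6 degrees (1.0 is 6 degrees). A call has 1 to 5 rows; each row is the pose to reach, as a shift and turn from the pose commanded when the call began; what a row does not reach only later rows make up. A row lasts 1/10 s, in which the tool goes at most 50 mm and 8.59 degrees, less where a joint would pass 70% of its speed; a pose out of reach is approached as far as the arm can. A call with a gripper value outside its range is refused whole. The fingers move at their own pace and stop on an object; "newtons" is the grip in N (left out, the last holds). Time passes only in rows, so rows that repeat a pose let the fingers close. It gives the time, the measured TCP pose, the force and the opening at its end, in the units of the state.
- readout.get_obs(): the state, without advancing time (a new reading comes with each control period).
- snapshot(name): name is "scene" or "top"; returns a dict with "pixels" (480x640x3 uint8, blue, green, red), "fx", "fy", "cx", "cy" (pixels), "R" (3x3) and "t" (3): a world point X has camera coordinates R X + t. Camera axes: x right, y down, z forward; pixel columns grow to the right and rows downward; lengths in m; the calibration is good to about 2 mm. A picture is of the moment at which its call begins. There is no depth.
- ticket.finish_job(): hands the job in, once; it reports no verdict.
Trained networks look in a picture, given as the dict that the camera call returned (one of the last four; its "shot" number tells which), for a name from the list of things; names that differ only in an ending like _2 or _b are one class to them, and where a whole thing is asked for, a point or a joint stands for the part that bears it (a point fixed in the world has none). Each returns a list of dicts, best first, with "score" (0 to 1); they miss things now and then, are a little off and sometimes report something else, mostly with a low value. They report only what shows in the picture. A call takes as long as a camera call. They do not tell look-alikes from the thing itself.
- finder.cut_out(label, picture): "pixels" (480x640 bool, what is visible of it) and "at" ([row, column] in pixels, amid what is visible of it).
- finder.place_of(label, picture): "at" ([row, column] in pixels: a listed point, or the origin of a listed thing).
The state is a dict: "time_s": time; "q": joint angles; "dq": joint speeds; "tau": joint torques, N m; "ee_pos": TCP position; "ee_rot": TCP orientation; "wrist_force": force on the tool from outside, world axes, zero at the start; "moment": the same for the moment, N m; "finger_gap": finger opening in m.
Only numpy, scipy, OpenCV 4.12 (cv2) and the standard library are available. Lean on these libraries where they do the work, as an engineer would, in place of code of your own. Each camera call takes 0.05 s, during which the arm holds its last target.

## Task

Three contact springs are clamped side by side in the test fixture. Working from the robot's left to its right, press the free end of each one, on its brass pin, gently down to its stop, hold it there for a second and feel how stiff it is; then take the red ring-shaped proof weight from its rest and set it over the pin of the clearly softest spring, so that it stays there holding that spring down at its stop. Never load a spring unit with more than 25 N, and leave the carton, jar and screwdriver alone.

Things in the scene. Friction and masses are not known exactly. Their poses are not given: they have to be found in the camera images.
- spring_a: One of three identical-looking spring units, 135 x 44 mm, in varying order on the plate: blue clamp block at the +x end (top 65 mm above the underside), copper leaf spring 16 mm wide sticking out 81 mm from the clamp towards -x, 47 mm up, with a steel pan 26 mm across and an upright brass pin at its free end. Fixed. Origin: underside, on the centre line, 12 mm above the bench; x from pin to clamp, z up.
- pin_a (a point): Top centre of the upright brass pin (10 mm across, standing 10 mm out of the pan) at the free end of the leaf of spring_a, 51 mm on the -x side of the unit's origin: the place to press straight down. It moves with the leaf; at rest it is 71 mm above the bench, and 10 mm lower the leaf, tilted by 0.14 rad, meets its stop, a post tipped with hard rubber (very stiff).
- spring_b: One of three identical-looking spring units, 135 x 44 mm, in varying order on the plate: blue clamp block at the +x end (top 65 mm above the underside), copper leaf spring 16 mm wide sticking out 81 mm from the clamp towards -x, 47 mm up, with a steel pan 26 mm across and an upright brass pin at its free end. Fixed. Origin: underside, on the centre line, 12 mm above the bench; x from pin to clamp, z up.
- pin_b (a point): Top centre of the upright brass pin (10 mm across, standing 10 mm out of the pan) at the free end of the leaf of spring_b, 51 mm on the -x side of the unit's origin: the place to press straight down. It moves with the leaf; at rest it is 71 mm above the bench, and 10 mm lower the leaf, tilted by 0.14 rad, meets its stop, a post tipped with hard rubber (very stiff).
- spring_c: One of three identical-looking spring units, 135 x 44 mm, in varying order on the plate: blue clamp block at the +x end (top 65 mm above the underside), copper leaf spring 16 mm wide sticking out 81 mm from the clamp towards -x, 47 mm up, with a steel pan 26 mm across and an upright brass pin at its free end. Fixed. Origin: underside, on the centre line, 12 mm above the bench; x from pin to clamp, z up.
- pin_c (a point): Top centre of the upright brass pin (10 mm across, standing 10 mm out of the pan) at the free end of the leaf of spring_c, 51 mm on the -x side of the unit's origin: the place to press straight down. It moves with the leaf; at rest it is 71 mm above the bench, and 10 mm lower the leaf, tilted by 0.14 rad, meets its stop, a post tipped with hard rubber (very stiff).
- plate: Aluminium fixture plate, 165 x 280 x 12 mm, fixed, carrying the three spring units side by side 90 mm apart. Exactly one unit has a clearly softer leaf, which meets its stop at about 2 N; the other two need about 5.5 to 6.5 N. Looks do not tell which. Origin: centre of the underside; x from the pins to the clamps (roughly away from the robot), y to the robot's left.
- weight_mid (a point): Centre of the red proof weight, a steel ring 40 mm across and 46 mm tall with an upright through-hole 16 mm wide, 360 g, loose, standing upright on its rest at the start. Set over a pin it rests on the pan, this point 13 mm above the pin's top; its 3.5 N holds only the soft leaf down at its stop (a stiff leaf stays several mm above it). z: the hole's axis.
- stand: Black rest for the weight, a flat block 60 x 60 x 20 mm, fixed. Origin: centre of the underside.
- carton: Small cardboard carton 70 x 60 x 50 mm, loose; leave alone. Origin: centre of the underside.
- jar: Jar with blue lid, 56 mm across, 70 mm tall, loose; leave alone. Origin: centre of the underside.
- driver: Screwdriver with orange handle, 190 mm long, lying on the bench, loose; leave alone. Origin: on its underside, near mid-length; x towards the blade.
Mind the look-alikes: they are no part of the job. Of the things shaped like the part that bears weight_mid, the red one is meant.

How it is judged:
By the outcome, as a careful person would: the job done as asked, in the order asked, and still so for the second after the job is handed in, with the robot touching nothing.
It also fails if it takes over 62 s, if anything falls off the work surface, if the arm or the gripper's body presses on something with over 40 N, if the wrist force passes 120 N, or if a joint passes its speed limit or range.

## Working session

There is one attempt and no reset: what is moved stays moved. The work goes in short steps, Python scripts to look and compute and a tool call to move; the robot and the scene stay as the last step left them, time stands still between calls to the robot, and variables do not carry over. Pictures are saved under pics/ and viewed, and the job is handed in when it is done.

Besides the shell and the picture viewer there is one more tool, called after "Emit:" as name([rows], argument=value, ...), one row to a line, values as JSON. servo_tool: Moves the arm, as the interface text tells. Its arguments: {"type":"object","properties":{"deltas":{"type":"array","items":{"type":"array","items":{"type":"number"}}},"newtons":{"type":"number"}},"required":["deltas"]}

```bash
mkdir -p pics; ls; python3 - <<'E'
from plant import readout, snapshot, ticket, finder
import cv2,pickle
o=readout.get_obs()
print({k:o[k] for k in('time_s','ee_pos','ee_rot','wrist_force','finger_gap')})
for n in('scene','top'):
    s=snapshot(n); cv2.imwrite(f'pics/{n}0.png',s['pixels']); pickle.dump(s,open(f'{n}0.pkl','wb'))
    print(n,s['fx'],s['fy'],s['cx'],s['cy'],s['R'],s['t'])
    for l in('pin_a','weight_mid','stand','plate','spring_a'):
        r=finder.place_of(l,s); print(l,[(round(d['score'],2),d['at']) for d in r])
E
```

```text
pics
{'time_s': 0.0, 'ee_pos': array([0.20657916, 0.6156345 , 0.20458886]), 'ee_rot': array([[-9.48029376e-01,  3.18182304e-01, -5.69303172e-04],
       [ 3.18182814e-01,  9.48027856e-01, -1.69752510e-03],
       [-4.07184175e-07, -1.79044615e-03, -9.99998397e-01]]), 'wrist_force': array([-0.01899301, -0.16683914, -0.50970786]), 'finger_gap': 0.0937575500199929}
scene 545.0169311091538 545.0169311091538 315.67324309477914 238.89430440550038 [[-4.23479155e-01  9.05905848e-01  6.00784619e-06]
 [ 6.45328201e-01  3.01672915e-01 -7.01815478e-01]
 [-6.35780558e-01 -2.97200349e-01 -7.12358782e-01]] [ 0.19701806 -0.34539101  1.69584202]
pin_a [(0.74, [219.3, 319.1]), (0.57, [225.9, 355.2]), (0.49, [212.0, 283.2])]
weight_mid [(0.96, [269.9, 442.3]), (0.66, [308.8, 441.1])]
stand [(0.95, [284.1, 434.1])]
plate [(0.92, [255.7, 312.8])]
spring_a [(0.93, [249.0, 316.6]), (0.79, [260.6, 353.5]), (0.73, [243.9, 274.8])]
top 533.8378746327099 533.8378746327099 326.04274258068216 236.6273099510657 [[-0.00452621 -0.99994295  0.00967543]
 [-0.99675221  0.0037334  -0.08044305]
 [ 0.08040234 -0.01000811 -0.99671225]] [0.07080437 0.59930664 1.30559358]
pin_a [(0.68, [276.9, 303.8]), (0.61, [264.4, 376.4]), (0.57, [246.9, 334.4]), (0.54, [262.2, 340.8])]
weight_mid [(0.69, [263.3, 214.2]), (0.62, [232.0, 203.7]), (0.47, [310.8, 225.0]), (0.32, [272.9, 303.1])]
stand [(0.54, [266.5, 218.1]), (0.53, [270.9, 163.3]), (0.31, [260.7, 377.0])]
plate [(0.57, [252.6, 332.5]), (0.23, [255.4, 302.1]), (0.23, [271.8, 165.4])]
spring_a [(0.8, [249.5, 333.1]), (0.65, [254.5, 298.4]), (0.58, [237.9, 369.6])]
```

View pics/scene0.png

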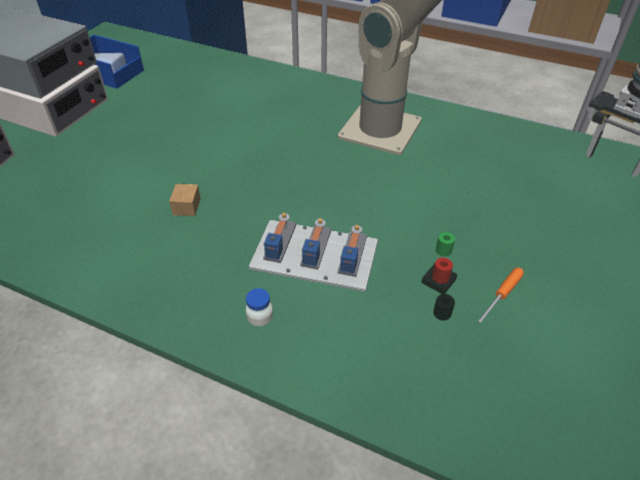

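View pics/top0.png

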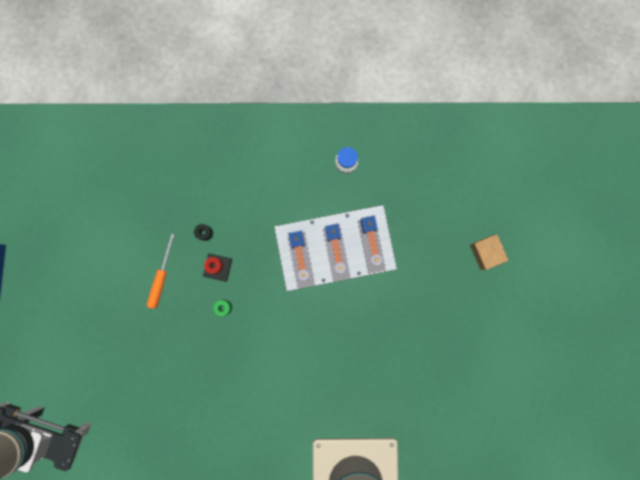

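The top picture shows the plate at about (250,335), with pins at about (274,303), (267,340) and (260,377). Left of it in the image (+y) are three rings: red on the black rest at (265,213), green at (308,222), and black at (232,203). The red one on the rest fits the description. I'll enlarge it to confirm, then triangulate.

```bash
cat > h.py <<'E'
import numpy as np,cv2
def K(s): return np.array([[s['fx'],0,s['cx']],[0,s['fy'],s['cy']],[0,0,1]])
def P(s): return K(s)@np.c_[s['R'],s['t']]
def onz(s,rc,z):
    p=P(s); H=np.c_[p[:,0],p[:,1],p[:,2]*z+p[:,3]]
    v=np.linalg.solve(H,[rc[1],rc[0],1]); return v[:2]/v[2]
def tri(a,ra,b,rb):
    X=cv2.triangulatePoints(P(a),P(b),np.array([[ra[1]],[ra[0]]],float),np.array([[rb[1]],[rb[0]]],float))[:,0]; return X[:3]/X[3]
def proj(s,X):
    u=P(s)@np.r_[X,1]; return u[1]/u[2],u[0]/u[2]
E
python3 - <<'E'
import pickle,numpy as np,cv2
from h import *
s=pickle.load(open('scene0.pkl','rb'));t=pickle.load(open('top0.pkl','rb'))
sc=[(225.9,355.2),(219.3,319.1),(212,283.2)]
for q in sc: 
    x=onz(s,q,.071); print('pin scene',x,'->top',proj(t,np.r_[x,.071]))
print('weight', onz(s,(269.9,442.3),.043),onz(t,(263.3,214.2),.043),tri(s,(269.9,442.3),t,(263.3,214.2)))
print('stand',onz(s,(284.1,434.1),0),onz(t,(266.5,218.1),0))
print('plate',onz(s,(255.7,312.8),0),onz(t,(252.6,332.5),0))
# red & blue masks
c=lambda im,r0,r1,c0,c1,k:cv2.resize(im[r0:r1,c0:c1],None,fx=k,fy=k,interpolation=cv2.INTER_CUBIC)
A=c(s['pixels'],200,290,240,390,5);cv2.imwrite('pics/cs.png',A)
B=c(t['pixels'],195,300,265,405,5);cv2.imwrite('pics/ct.png',B)
D=np.hstack([c(t['pixels'],220,320,185,255,5),c(s['pixels'],225,325,405,475,5)]);cv2.imwrite('pics/cw.png',D)
E
```

```text
pin scene [0.50754077 0.12273642] ->top (np.float64(273.55721080231837), np.float64(303.6172520322266))
pin scene [0.52304065 0.0360574 ] ->top (np.float64(266.89976690458116), np.float64(339.871955781814))
pin scene [ 0.53650483 -0.05350694] ->top (np.float64(261.109569152587), np.float64(377.2206108261824))
weight [0.52910271 0.34440224] [0.53379191 0.34165088] [0.53311957 0.34294916 0.04635956]
stand [0.53953546 0.33531435] [0.52704932 0.34031086]
plate [0.57719309 0.04467966] [0.56092446 0.05193689]
```

View pics/cs.png

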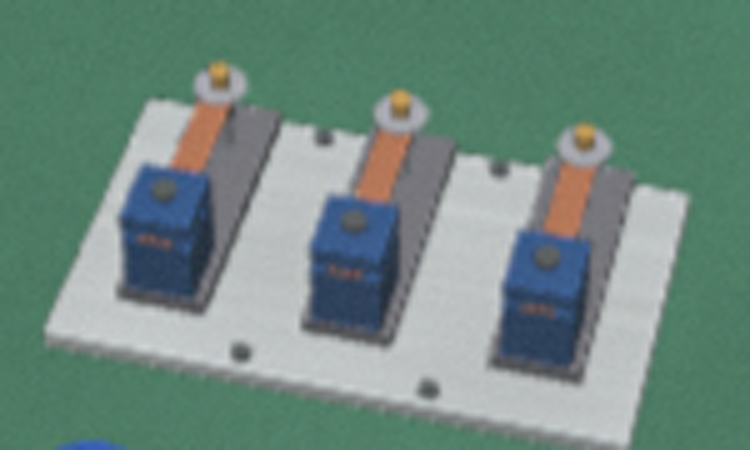

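View pics/ct.png

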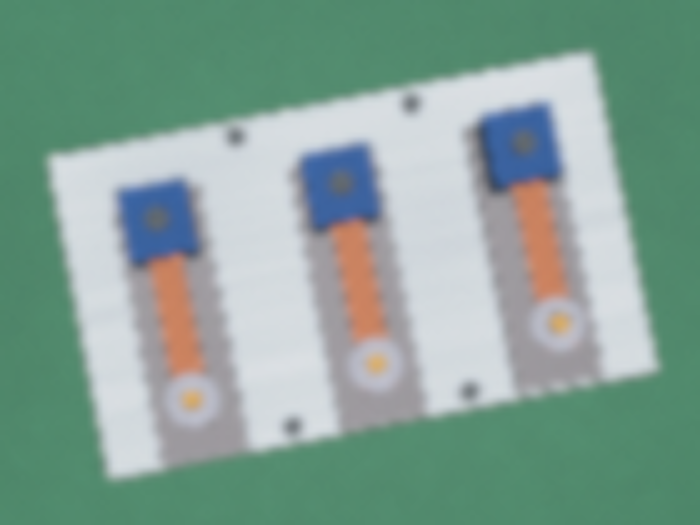

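View pics/cw.png

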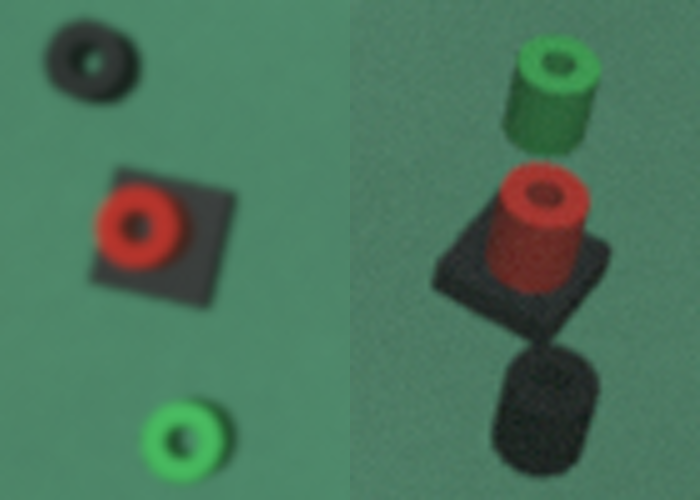

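The enlarged crop confirms it: the red ring is the only one standing on the black rest, while green and black stand on the bench. Next I'll refine the pin and ring positions by colour.

```bash
python3 - <<'E'
import pickle,numpy as np,cv2
from h import *
s=pickle.load(open('scene0.pkl','rb'));t=pickle.load(open('top0.pkl','rb'))
def cen(d,rc,r,kind):
    im=d['pixels'].astype(float); r0,c0=int(rc[0])-r,int(rc[1])-r
    w=im[r0:r0+2*r+1,c0:c0+2*r+1]; b,g,R=w[...,0],w[...,1],w[...,2]
    v=np.clip((np.minimum(R,g*1.4)-b-40) if kind=='pin' else R-1.6*g-30,0,None)
    if kind=='pin': v=v*(g>0.6*R)
    yy,xx=np.mgrid[r0:r0+2*r+1,c0:c0+2*r+1]
    return (v*yy).sum()/v.sum(),(v*xx).sum()/v.sum(),int((v>0).sum())
for a,b in(((225.9,355.2),(275,303.6)),((219.3,319.1),(267.5,340)),((213,283.2),(260,376.5))):
    A=cen(s,a,4,'pin');B=cen(t,b,4,'pin')
    print(np.round(A,2),np.round(B,2),'s',onz(s,A,.067).round(4),'t',onz(t,B,.070).round(4),'tri',tri(s,A,t,B).round(4))
for z,(a,b) in ((.066,((264,444),(265.4,212.4))),):
    print('ring hole',onz(s,a,z).round(4),onz(t,b,z).round(4),tri(s,a,t,b).round(4))
B=cen(t,(265.4,212.4),12,'red');print('red blob top',B,onz(t,B,.062))
A=cen(s,(270,442),16,'red');print('red blob scene',A,onz(s,A,.047))
p=[proj(s,[*onz(t,B,.064),z]) for z in(.066,.02)];print(p)
E
```

```text
[226.51 356.68  17.  ] [274.49 302.95  11.  ] s [0.504  0.1253] t [0.5053 0.1244] tri [0.5051 0.125  0.0679]
[219.8  319.71  15.  ] [267.23 339.9   10.  ] s [0.5202 0.0363] t [0.5223 0.036 ] tri [0.5221 0.0365 0.0688]
[214.21 283.38  16.  ] [259.15 376.5   14.  ] s [ 0.5395 -0.0516] t [ 0.5412 -0.0519] tri [ 0.541  -0.0515  0.0684]
ring hole [0.5319 0.3451] [0.5281 0.3413] [0.5278 0.3436 0.0611]
red blob top (np.float64(264.95916075910355), np.float64(212.46448857381884), 200) [0.52922728 0.34198107]
red blob scene (np.float64(265.2022119458009), np.float64(443.36581185525336), 283) [0.51803988 0.34306329]
[(np.float64(262.6696910414795), np.float64(442.76497382373884)), (np.float64(276.19124977462144), np.float64(439.4161347734136))]
```

Emit:
servo_tool([
  [-1, 0.92, -1.51, 0, 0, 0, 0.4],
  [-1, 1.84, -3.02, 0, 0, 0, 0.8],
  [-1, 2.76, -4.53, 0, 0, 0, 1.2],
  [-1, 3.68, -6.04, 0, 0, 0, 1.6],
  [-1, 4.6, -7.55, 0, 0, 0, 2],
], newtons=20)

```text
time_s: 1.1
ee_pos: [0.3226, 0.426, 0.2057]
ee_rot: [[-0.994, 0.112, 0.0], [0.112, 0.994, 0.0], [-0.0, 0.0, -1.0]]
wrist_force: [0.5, 0.7, -0.7]
finger_gap: 0.0574
```

Emit:
servo_tool([
  [-1, 0.92, -1.51, 0, 0, 0, 0.6],
  [-1, 1.84, -3.02, 0, 0, 0, 1.2],
  [-1, 2.76, -4.53, 0, 0, 0, 1.8],
  [-1, 3.68, -6.04, 0, 0, 0, 2.4],
  [-1, 4.6, -7.55, 0, 0, 0, 3],
])

```text
time_s: 1.6
ee_pos: [0.4377, 0.2372, 0.2058]
ee_rot: [[-0.98, -0.201, 0.001], [-0.201, 0.98, 0.0], [-0.001, 0.0, -1.0]]
wrist_force: [1.3, 0.2, 0.6]
finger_gap: 0.0174
```

Emit:
servo_tool([
  [-1, 0.9, -1.5, -0.5, 0, 0, 0],
  [-1, 1.8, -3.0, -1, 0, 0, 0],
  [-1, 2.74, -4.54, -1.5, 0, 0, 0],
  [-1, 2.74, -4.54, -2, 0, 0, 0],
  [-1, 2.74, -4.54, -2.5, 0, 0, 0],
])

```text
time_s: 2.1
ee_pos: [0.5064, 0.1232, 0.1426]
ee_rot: [[-0.981, -0.194, 0.001], [-0.194, 0.981, -0.0], [-0.001, -0.0, -1.0]]
wrist_force: [-0.2, 1.1, 0.1]
finger_gap: 0.0005
```

Emit:
servo_tool([
  [-1, -0.03, 0.04, -1, 0, 0, 0],
  [-1, -0.03, 0.04, -2, 0, 0, 0],
  [-1, -0.03, 0.04, -2.1, 0, 0, 0],
  [-1, -0.03, 0.04, -2.1, 0, 0, 0],
  [-1, -0.03, 0.04, -2.1, 0, 0, 0],
])

```text
time_s: 2.6
ee_pos: [0.5054, 0.1265, 0.0915]
ee_rot: [[-0.98, -0.198, 0.002], [-0.198, 0.98, 0.001], [-0.002, 0.0, -1.0]]
wrist_force: [0.1, -1.3, -0.7]
finger_gap: 0.0004
```

```bash
python3 - <<'E'
from plant import readout, snapshot
import cv2,pickle
from h import *
o=readout.get_obs();print(o['time_s'],o['ee_pos'],o['wrist_force'])
s=snapshot('scene');pickle.dump(s,open('s1.pkl','wb'));p=o['ee_pos'];print(proj(s,p))
cv2.imwrite('pics/s1.png',cv2.resize(s['pixels'][170:270,280:420],None,fx=5,fy=5,interpolation=cv2.INTER_CUBIC))
E
```

```text
2.6 [0.50538039 0.12650603 0.09150697] [ 0.05789861 -1.26314478 -0.74812191]
(np.float64(219.47535541958578), np.float64(357.50178534419683))
```

View pics/s1.png

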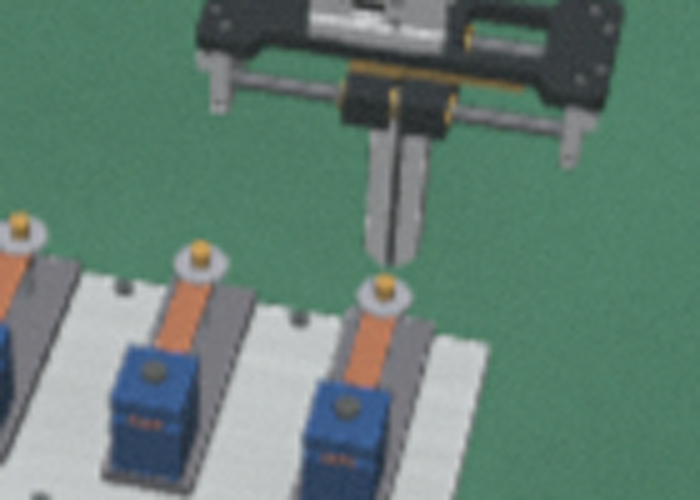

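Fingertips (358,222) are aligned above the left pin (357,226). I'll descend and then press in small steps.

Emit:
servo_tool([
  [-1, 0, -0.03, -0.4, 0, 0, 0],
  [-1, 0, -0.03, -0.6, 0, 0, 0],
  [-1, 0, -0.03, -0.7, 0, 0, 0],
  [-1, 0, -0.03, -0.7, 0, 0, 0],
  [-1, 0, -0.03, -0.7, 0, 0, 0],
])

```text
time_s: 3.15
ee_pos: [0.5045, 0.1255, 0.0729]
ee_rot: [[-0.98, -0.198, -0.0], [-0.198, 0.98, -0.0], [0.0, -0.0, -1.0]]
wrist_force: [0.6, -0.1, -0.2]
finger_gap: 0.0004
```

```bash
cat > o.py <<'E'
from plant import readout
o=readout.get_obs();print(o['time_s'],o['ee_pos'].round(4),o['wrist_force'].round(2),o['tau'].round(2))
E
python3 o.py
```

```text
3.15 [0.5045 0.1255 0.0729] [ 0.59 -0.12 -0.17] [ 0.000e+00 -4.754e+01  3.000e-02 -1.061e+01  1.000e-02  8.000e-02
 -0.000e+00]
```

Emit:
servo_tool([
  [-1, 0, 0, -0.1, 0, 0, 0],
  [-1, 0, 0, -0.2, 0, 0, 0],
  [-1, 0, 0, -0.28, 0, 0, 0],
  [-1, 0, 0, -0.28, 0, 0, 0],
  [-1, 0, 0, -0.28, 0, 0, 0],
])

```text
time_s: 3.65
ee_pos: [0.5043, 0.1255, 0.066]
ee_rot: [[-0.98, -0.198, -0.0], [-0.198, 0.98, -0.0], [0.001, 0.0, -1.0]]
wrist_force: [-1.2, -0.5, 3.2]
finger_gap: 0.0003
```

Emit:
servo_tool([
  [-1, 0, 0, -0.05, 0, 0, 0],
  [-1, 0, 0, -0.1, 0, 0, 0],
  [-1, 0, 0, -0.12, 0, 0, 0],
  [-1, 0, 0, -0.12, 0, 0, 0],
  [-1, 0, 0, -0.12, 0, 0, 0],
])

```text
time_s: 4.15
ee_pos: [0.5041, 0.1254, 0.0629]
ee_rot: [[-0.98, -0.198, -0.001], [-0.198, 0.98, -0.0], [0.001, -0.0, -1.0]]
wrist_force: [-3.4, -0.3, 6.1]
finger_gap: 0.0005
```

Emit:
servo_tool([
  [-1, 0, 0, -0.03, 0, 0, 0],
  [-1, 0, 0, -0.04, 0, 0, 0],
  [-1, 0, 0, -0.04, 0, 0, 0],
])

```text
time_s: 4.45
ee_pos: [0.504, 0.1255, 0.062]
ee_rot: [[-0.98, -0.198, -0.001], [-0.198, 0.98, -0.0], [0.001, 0.0, -1.0]]
wrist_force: [-2.2, -1.0, 5.3]
finger_gap: 0.0002
```

Emit:
servo_tool([
  [-1, 0, 0, -0.02, 0, 0, 0],
  [-1, 0, 0, -0.03, 0, 0, 0],
  [-1, 0, 0, -0.03, 0, 0, 0],
])

```text
time_s: 4.75
ee_pos: [0.504, 0.1254, 0.0615]
ee_rot: [[-0.98, -0.198, -0.001], [-0.198, 0.98, -0.0], [0.001, -0.0, -1.0]]
wrist_force: [-2.8, -0.6, 8.8]
finger_gap: 0.0005
```

Emit:
servo_tool([
  [-1, 0, 0, -0.02, 0, 0, 0],
  [-1, 0, 0, -0.02, 0, 0, 0],
])

```text
time_s: 4.95
ee_pos: [0.504, 0.1254, 0.0613]
ee_rot: [[-0.98, -0.198, -0.001], [-0.198, 0.98, -0.0], [0.001, -0.0, -1.0]]
wrist_force: [-3.7, -0.7, 11.5]
finger_gap: 0.0003
```

At the stop: the force jumps sharply while z stays at 61.3 mm. Now I'll hold.

Emit:
servo_tool([
  [-1, 0, 0, 0, 0, 0, 0],
  [-1, 0, 0, 0, 0, 0, 0],
  [-1, 0, 0, 0, 0, 0, 0],
  [-1, 0, 0, 0, 0, 0, 0],
  [-1, 0, 0, 0, 0, 0, 0],
])

```text
time_s: 5.45
ee_pos: [0.504, 0.1254, 0.0613]
ee_rot: [[-0.98, -0.199, -0.001], [-0.199, 0.98, -0.0], [0.001, -0.0, -1.0]]
wrist_force: [-4.2, -0.4, 12.2]
finger_gap: 0.0003
```

Emit:
servo_tool([
  [-1, 0, 0, 0, 0, 0, 0],
  [-1, 0, 0, 0, 0, 0, 0],
  [-1, 0, 0, 0, 0, 0, 0],
  [-1, 0, 0, 0, 0, 0, 0],
  [-1, 0, 0, 0, 0, 0, 0],
])

```text
time_s: 5.95
ee_pos: [0.504, 0.1254, 0.0613]
ee_rot: [[-0.98, -0.199, -0.001], [-0.199, 0.98, -0.0], [0.001, -0.0, -1.0]]
wrist_force: [-4.2, -0.6, 10.9]
finger_gap: 0.0004
```

Emit:
servo_tool([
  [-1, 0, 0, 0, 0, 0, 0],
  [-1, 0, 0, 0, 0, 0, 0],
  [-1, 0, 0, 0, 0, 0, 0],
])

```text
time_s: 6.25
ee_pos: [0.504, 0.1254, 0.0613]
ee_rot: [[-0.98, -0.199, -0.001], [-0.199, 0.98, -0.0], [0.001, -0.0, -1.0]]
wrist_force: [-3.3, -0.0, 11.9]
finger_gap: 0.0006
```

Left is stiff (about 6 N or more before the stop). On to the middle one.

Emit:
servo_tool([
  [-1, 0, 0, 0.6, 0, 0, 0],
  [-1, 0, 0, 1.4, 0, 0, 0],
  [-1, 0.3, -1.5, 1.4, 0, 0, 0],
  [-1, 0.6, -3.0, 1.4, 0, 0, 0],
  [-1, 0.68, -3.57, 1.4, 0, 0, 0],
])

```text
time_s: 6.75
ee_pos: [0.5229, 0.0319, 0.0957]
ee_rot: [[-0.981, -0.194, 0.002], [-0.194, 0.981, -0.002], [-0.001, -0.002, -1.0]]
wrist_force: [0.8, 0.3, -1.4]
finger_gap: 0.0003
```

Emit:
servo_tool([
  [-1, 0, 0, 0, 0, 0, 0],
  [-1, 0, 0, -0.6, 0, 0, 0],
  [-1, 0, 0, -0.87, 0, 0, 0],
  [-1, 0, 0, -0.87, 0, 0, 0],
  [-1, 0, 0, -0.87, 0, 0, 0],
])

```text
time_s: 7.25
ee_pos: [0.5214, 0.0375, 0.0739]
ee_rot: [[-0.98, -0.2, -0.0], [-0.2, 0.98, 0.0], [0.0, 0.001, -1.0]]
wrist_force: [-0.2, 0.2, -1.1]
finger_gap: 0.0004
```

Emit:
servo_tool([
  [-1, 0, 0, -0.1, 0, 0, 0],
  [-1, 0, 0, -0.2, 0, 0, 0],
  [-1, 0, 0, -0.3, 0, 0, 0],
  [-1, 0, 0, -0.3, 0, 0, 0],
  [-1, 0, 0, -0.3, 0, 0, 0],
])

```text
time_s: 7.75
ee_pos: [0.5214, 0.0366, 0.0666]
ee_rot: [[-0.98, -0.199, -0.0], [-0.199, 0.98, 0.0], [0.0, 0.0, -1.0]]
wrist_force: [-1.1, 1.9, 3.5]
finger_gap: 0.0005
```

Emit:
servo_tool([
  [-1, 0, 0, -0.08, 0, 0, 0],
  [-1, 0, 0, -0.15, 0, 0, 0],
  [-1, 0, 0, -0.18, 0, 0, 0],
  [-1, 0, 0, -0.18, 0, 0, 0],
  [-1, 0, 0, -0.18, 0, 0, 0],
])

```text
time_s: 8.25
ee_pos: [0.5212, 0.0365, 0.0621]
ee_rot: [[-0.98, -0.199, -0.001], [-0.199, 0.98, 0.0], [0.001, 0.0, -1.0]]
wrist_force: [-2.7, 1.8, 6.3]
finger_gap: 0.0006
```

Emit:
servo_tool([
  [-1, 0, 0, -0.02, 0, 0, 0],
  [-1, 0, 0, -0.02, 0, 0, 0],
  [-1, 0, 0, -0.02, 0, 0, 0],
])

```text
time_s: 8.55
ee_pos: [0.5211, 0.0365, 0.0616]
ee_rot: [[-0.98, -0.199, -0.001], [-0.199, 0.98, 0.0], [0.001, 0.0, -1.0]]
wrist_force: [-2.4, 1.8, 6.7]
finger_gap: 0.0007
```

Emit:
servo_tool([
  [-1, 0, 0, -0.02, 0, 0, 0],
  [-1, 0, 0, -0.03, 0, 0, 0],
  [-1, 0, 0, -0.03, 0, 0, 0],
])

```text
time_s: 8.85
ee_pos: [0.5211, 0.0365, 0.0614]
ee_rot: [[-0.98, -0.199, -0.001], [-0.199, 0.98, 0.0], [0.0, 0.0, -1.0]]
wrist_force: [-3.8, 2.4, 11.1]
finger_gap: 0.0007
```

Emit:
servo_tool([
  [-1, 0, 0, -0.02, 0, 0, 0],
  [-1, 0, 0, -0.02, 0, 0, 0],
])

```text
time_s: 9.05
ee_pos: [0.5211, 0.0365, 0.0612]
ee_rot: [[-0.98, -0.199, -0.0], [-0.199, 0.98, 0.0], [0.0, 0.0, -1.0]]
wrist_force: [-4.8, 1.5, 14.6]
finger_gap: 0.0002
```

At the stop again. Holding.

Emit:
servo_tool([
  [-1, 0, 0, 0, 0, 0, 0],
  [-1, 0, 0, 0, 0, 0, 0],
  [-1, 0, 0, 0, 0, 0, 0],
  [-1, 0, 0, 0, 0, 0, 0],
  [-1, 0, 0, 0, 0, 0, 0],
])

```text
time_s: 9.55
ee_pos: [0.5211, 0.0365, 0.0612]
ee_rot: [[-0.98, -0.199, -0.0], [-0.199, 0.98, 0.0], [0.0, 0.0, -1.0]]
wrist_force: [-4.7, 1.7, 15.0]
finger_gap: 0.0005
```

Emit:
servo_tool([
  [-1, 0, 0, 0, 0, 0, 0],
  [-1, 0, 0, 0, 0, 0, 0],
  [-1, 0, 0, 0, 0, 0, 0],
  [-1, 0, 0, 0, 0, 0, 0],
  [-1, 0, 0, 0, 0, 0, 0],
])

```text
time_s: 10.05
ee_pos: [0.5211, 0.0365, 0.0612]
ee_rot: [[-0.98, -0.199, -0.0], [-0.199, 0.98, 0.0], [0.0, 0.0, -1.0]]
wrist_force: [-3.5, 1.1, 15.1]
finger_gap: 0.0005
```

Emit:
servo_tool([
  [-1, 0, 0, 0, 0, 0, 0],
  [-1, 0, 0, 0, 0, 0, 0],
  [-1, 0, 0, 0, 0, 0, 0],
])

```text
time_s: 10.35
ee_pos: [0.5212, 0.0365, 0.0612]
ee_rot: [[-0.98, -0.198, -0.0], [-0.198, 0.98, 0.0], [0.0, 0.0, -1.0]]
wrist_force: [-4.8, 2.1, 14.7]
finger_gap: 0.0003
```

Middle is stiff too. On to the right one.

Emit:
servo_tool([
  [-1, 0, 0, 0.6, 0, 0, 0],
  [-1, 0, 0, 1.4, 0, 0, 0],
  [-1, 0.35, -1.5, 1.4, 0, 0, 0],
  [-1, 0.65, -3.0, 1.4, 0, 0, 0],
  [-1, 0.76, -3.53, 1.4, 0, 0, 0],
])

```text
time_s: 10.85
ee_pos: [0.5413, -0.0573, 0.0951]
ee_rot: [[-0.981, -0.193, 0.001], [-0.193, 0.981, -0.003], [-0.0, -0.003, -1.0]]
wrist_force: [-0.3, -0.5, -0.4]
finger_gap: 0.0007
```

Emit:
servo_tool([
  [-1, 0, 0, 0, 0, 0, 0],
  [-1, 0, 0, -0.6, 0, 0, 0],
  [-1, 0, 0, -0.87, 0, 0, 0],
  [-1, 0, 0, -0.87, 0, 0, 0],
  [-1, 0, 0, -0.87, 0, 0, 0],
])

```text
time_s: 11.35
ee_pos: [0.5404, -0.0509, 0.0734]
ee_rot: [[-0.98, -0.2, -0.0], [-0.2, 0.98, 0.0], [0.0, 0.001, -1.0]]
wrist_force: [0.0, -0.5, 0.4]
finger_gap: 0.0004
```

Emit:
servo_tool([
  [-1, 0, 0, -0.1, 0, 0, 0],
  [-1, 0, 0, -0.2, 0, 0, 0],
  [-1, 0, 0, -0.3, 0, 0, 0],
  [-1, 0, 0, -0.3, 0, 0, 0],
  [-1, 0, 0, -0.3, 0, 0, 0],
])

```text
time_s: 11.85
ee_pos: [0.5405, -0.0518, 0.066]
ee_rot: [[-0.98, -0.199, -0.0], [-0.199, 0.98, 0.0], [0.0, 0.0, -1.0]]
wrist_force: [-0.5, 1.5, 0.9]
finger_gap: 0.0001
```

Emit:
servo_tool([
  [-1, 0, 0, -0.08, 0, 0, 0],
  [-1, 0, 0, -0.14, 0, 0, 0],
  [-1, 0, 0, -0.16, 0, 0, 0],
  [-1, 0, 0, -0.16, 0, 0, 0],
  [-1, 0, 0, -0.16, 0, 0, 0],
])

```text
time_s: 12.35
ee_pos: [0.5404, -0.052, 0.062]
ee_rot: [[-0.98, -0.198, -0.0], [-0.198, 0.98, -0.0], [0.0, 0.0, -1.0]]
wrist_force: [-1.2, 0.4, 2.2]
finger_gap: 0.0003
```

Emit:
servo_tool([
  [-1, 0, 0, -0.02, 0, 0, 0],
  [-1, 0, 0, -0.02, 0, 0, 0],
  [-1, 0, 0, -0.02, 0, 0, 0],
])

```text
time_s: 12.65
ee_pos: [0.5404, -0.052, 0.0617]
ee_rot: [[-0.98, -0.198, -0.0], [-0.198, 0.98, -0.0], [0.0, -0.0, -1.0]]
wrist_force: [-2.0, 1.1, 4.6]
finger_gap: 0.0004
```

Emit:
servo_tool([
  [-1, 0, 0, -0.02, 0, 0, 0],
  [-1, 0, 0, -0.02, 0, 0, 0],
  [-1, 0, 0, -0.02, 0, 0, 0],
])

```text
time_s: 12.95
ee_pos: [0.5404, -0.052, 0.0615]
ee_rot: [[-0.98, -0.198, -0.0], [-0.198, 0.98, -0.0], [0.0, -0.0, -1.0]]
wrist_force: [-3.1, 0.3, 8.7]
finger_gap: 0.0006
```

Right reached its stop at about 2 N, so it is the soft one. Holding.

Emit:
servo_tool([
  [-1, 0, 0, 0, 0, 0, 0],
  [-1, 0, 0, 0, 0, 0, 0],
  [-1, 0, 0, 0, 0, 0, 0],
  [-1, 0, 0, 0, 0, 0, 0],
  [-1, 0, 0, 0, 0, 0, 0],
])

```text
time_s: 13.45
ee_pos: [0.5404, -0.052, 0.0615]
ee_rot: [[-0.98, -0.198, -0.0], [-0.198, 0.98, -0.0], [0.0, -0.0, -1.0]]
wrist_force: [-3.0, 0.7, 8.7]
finger_gap: 0.0003
```

Emit:
servo_tool([
  [-1, 0, 0, 0, 0, 0, 0],
  [-1, 0, 0, 0, 0, 0, 0],
  [-1, 0, 0, 0, 0, 0, 0],
  [-1, 0, 0, 0, 0, 0, 0],
  [-1, 0, 0, 0, 0, 0, 0],
])

```text
time_s: 13.95
ee_pos: [0.5404, -0.052, 0.0615]
ee_rot: [[-0.98, -0.198, -0.0], [-0.198, 0.98, -0.0], [0.0, -0.0, -1.0]]
wrist_force: [-1.7, -0.1, 8.5]
finger_gap: 0.0004
```

Emit:
servo_tool([
  [-1, 0, 0, 0, 0, 0, 0],
  [-1, 0, 0, 0, 0, 0, 0],
  [-1, 0, 0, 0, 0, 0, 0],
])

```text
time_s: 14.25
ee_pos: [0.5404, -0.052, 0.0615]
ee_rot: [[-0.98, -0.198, -0.0], [-0.198, 0.98, -0.0], [0.0, -0.0, -1.0]]
wrist_force: [-2.9, -0.3, 7.6]
finger_gap: 0.0005
```

Emit:
servo_tool([
  [-1, 0, 0, 1, 0, 0, 0],
  [-1, 0, 0.5, 2.5, 0, 0, 0],
  [1, 0, 2, 3.5, 0, 0, 0],
  [1, 0, 3.7, 4, 0, 0, 0],
  [1, -0.1, 5.5, 4, 0, 0, 0],
])

```text
time_s: 14.75
ee_pos: [0.5405, 0.0863, 0.1631]
ee_rot: [[-0.981, -0.196, 0.006], [-0.196, 0.981, 0.001], [-0.006, -0.001, -1.0]]
wrist_force: [1.0, 0.4, 0.9]
finger_gap: 0.021
```

Emit:
servo_tool([
  [1, -0.05, 1.8, 0, 0, 0, 0],
  [1, -0.1, 3.6, 0, 0, 0, 0],
  [1, -0.15, 5.4, 0, 0, 0, 0],
  [1, -0.2, 7.2, 0, 0, 0, 0],
  [1, -0.25, 9.0, 0, 0, 0, 0],
])

```text
time_s: 15.25
ee_pos: [0.5321, 0.3122, 0.1608]
ee_rot: [[-0.98, -0.198, 0.001], [-0.198, 0.98, -0.0], [-0.001, -0.0, -1.0]]
wrist_force: [0.8, 0.3, -0.6]
finger_gap: 0.0608
```

Emit:
servo_tool([
  [1, -0.07, 1.2, 0, 0, 0, 0],
  [1, -0.07, 1.3, -0.5, 0, 0, 0],
  [1, -0.07, 1.3, -1, 0, 0, 0],
  [1, -0.07, 1.3, -1.6, 0, 0, 0],
  [1, -0.07, 1.3, -1.6, 0, 0, 0],
])

```text
time_s: 15.75
ee_pos: [0.5292, 0.3393, 0.1181]
ee_rot: [[-0.981, -0.196, -0.004], [-0.196, 0.981, -0.005], [0.005, -0.004, -1.0]]
wrist_force: [0.3, -1.2, -0.5]
finger_gap: 0.0939
```

```bash
python3 - <<'E'
from plant import readout, snapshot
import cv2,pickle,numpy as np
from h import *
o=readout.get_obs();p=o['ee_pos'];print(o['time_s'],p,o['finger_gap'])
s=snapshot('scene');t=snapshot('top')
print(proj(s,p),proj(t,p),proj(t,[p[0],p[1],.066]))
c=lambda im,r0,r1,c0,c1,k:cv2.resize(im[r0:r1,c0:c1],None,fx=k,fy=k,interpolation=cv2.INTER_CUBIC)
cv2.imwrite('pics/s2.png',np.hstack([c(s['pixels'],215,315,395,475,5),c(t['pixels'],220,320,180,260,5)]))
E
```

```text
15.75 [0.5292101  0.33927469 0.1180869 ] 0.09393468289379789
(np.float64(246.13285381203522), np.float64(445.73368171218306)) (np.float64(264.2894774513908), np.float64(208.70590121690702)) (np.float64(264.9155283025977), np.float64(213.25847722259692))
```

View pics/s2.png

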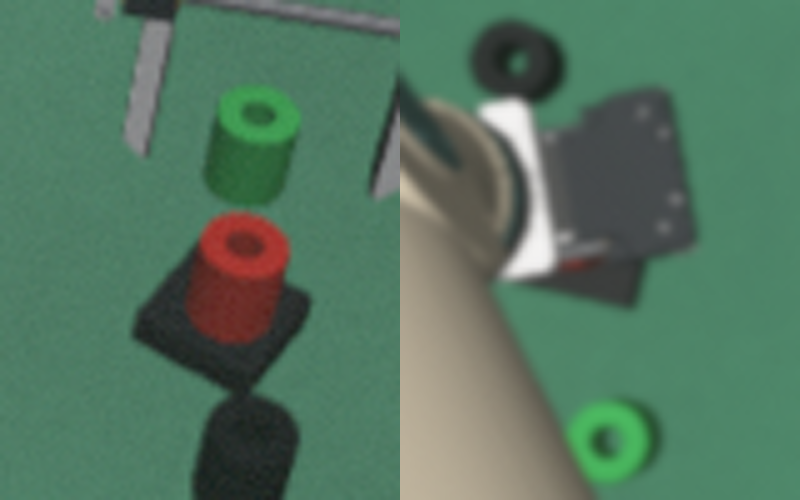

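Fingers straddle the red ring cleanly (scene crop: ring hole at about (443,263), fingers either side). Descending to grasp.

Emit:
servo_tool([
  [1, 0, 0, -1, 0, 0, 0],
  [1, 0, 0, -2, 0, 0, 0],
  [1, 0, 0, -3, 0, 0, 0],
  [1, 0, 0, -3.5, 0, 0, 0],
  [1, 0, 0, -3.5, 0, 0, 0],
])

```text
time_s: 16.35
ee_pos: [0.5295, 0.3418, 0.0324]
ee_rot: [[-0.98, -0.198, -0.002], [-0.198, 0.98, -0.002], [0.002, -0.001, -1.0]]
wrist_force: [-0.5, 0.3, -0.6]
finger_gap: 0.0938
```

Emit:
servo_tool([
  [-1, 0, 0, 0, 0, 0, 0],
  [-1, 0, 0, 0, 0, 0, 0],
  [-1, 0, 0, 0, 0, 0, 0],
  [-1, 0, 0, 0, 0, 0, 0],
  [-1, 0, 0, 0, 0, 0, 0],
], newtons=12)

```text
time_s: 16.85
ee_pos: [0.5303, 0.3432, 0.034]
ee_rot: [[-0.98, -0.198, 0.001], [-0.198, 0.98, 0.0], [-0.001, 0.0, -1.0]]
wrist_force: [-0.8, 0.1, 0.5]
finger_gap: 0.0579
```

Emit:
servo_tool([
  [-1, 0, 0, 0, 0, 0, 0],
  [-1, 0, 0, 0, 0, 0, 0],
  [-1, 0, 0, 0, 0, 0, 0],
  [-1, 0, 0, 0, 0, 0, 0],
])

```text
time_s: 17.25
ee_pos: [0.5301, 0.3428, 0.0335]
ee_rot: [[-0.98, -0.198, -0.0], [-0.198, 0.98, -0.0], [0.0, -0.0, -1.0]]
wrist_force: [0.1, 0.1, 0.9]
finger_gap: 0.0398
```

Emit:
servo_tool([
  [-1, 0, 0, 0, 0, 0, 0],
  [-1, 0, 0, 0.5, 0, 0, 0],
  [-1, 0, 0, 1.5, 0, 0, 0],
  [-1, 0, 0, 2.5, 0, 0, 0],
  [-1, 0, 0, 3.6, 0, 0, 0],
], newtons=20)

```text
time_s: 17.75
ee_pos: [0.5292, 0.3427, 0.1242]
ee_rot: [[-0.98, -0.199, -0.002], [-0.199, 0.98, -0.001], [0.002, -0.0, -1.0]]
wrist_force: [-0.4, 0.1, -2.8]
finger_gap: 0.0397
```

Emit:
servo_tool([
  [-1, 0, 0, 0, 0, 0, 0],
  [-1, 0, 0, 0, 0, 0, 0],
])

```text
time_s: 17.95
ee_pos: [0.5298, 0.343, 0.1234]
ee_rot: [[-0.98, -0.199, 0.0], [-0.199, 0.98, 0.0], [-0.0, 0.0, -1.0]]
wrist_force: [-0.1, 0.4, -3.1]
finger_gap: 0.0399
```

```bash
python3 - <<'E'
from plant import readout, snapshot
import cv2,pickle,numpy as np
from h import *
o=readout.get_obs();p=o['ee_pos'];print(o['time_s'],p,o['finger_gap'],o['wrist_force'])
s=snapshot('scene')
print(proj(s,p+[0,0,.0095+.023]),proj(s,p+[0,0,.0095-.023+.00]))
c=lambda im,r0,r1,c0,c1,k:cv2.resize(im[r0:r1,c0:c1],None,fx=k,fy=k,interpolation=cv2.INTER_CUBIC)
cv2.imwrite('pics/s3.png',c(s['pixels'],200,300,390,490,6))
E
```

```text
17.95 [0.52979532 0.34295826 0.12343008] 0.039852551742736796 [-0.0560303   0.37548402 -3.12393226]
(np.float64(234.38956651055582), np.float64(450.42886054826494)) (np.float64(249.44140174711316), np.float64(446.68268016443477))
```

View pics/s3.png

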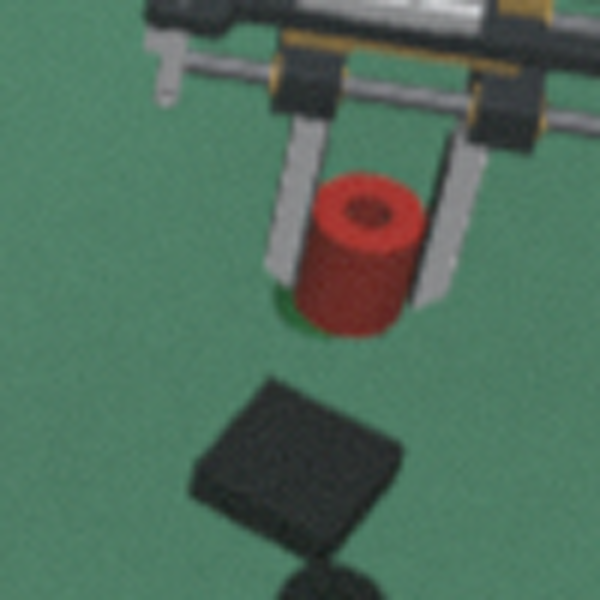

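The ring is held upright and centred (hole at (451,235), predicted (450,234)). Carrying it to the right unit.

Emit:
servo_tool([
  [-1, 0.04, -1.0, 0, 0, 0, 0],
  [-1, 0.08, -2.5, 0, 0, 0, 0],
  [-1, 0.12, -4.2, 0, 0, 0, 0],
  [-1, 0.16, -5.9, 0, 0, 0, 0],
  [-1, 0.2, -7.6, 0, 0, 0, 0],
])

```text
time_s: 18.5
ee_pos: [0.5335, 0.151, 0.1216]
ee_rot: [[-0.98, -0.199, -0.003], [-0.199, 0.98, -0.001], [0.003, -0.0, -1.0]]
wrist_force: [1.3, 0.7, -3.6]
finger_gap: 0.0395
```

Emit:
servo_tool([
  [-1, 0.04, -1.7, 0, 0, 0, 0],
  [-1, 0.08, -3.4, 0, 0, 0, 0],
  [-1, 0.12, -5.1, 0, 0, 0, 0],
  [-1, 0.2, -6.8, 0, 0, 0, 0],
  [-1, 0.22, -7.6, 0, 0, 0, 0],
])

```text
time_s: 19.0
ee_pos: [0.5388, -0.0424, 0.1217]
ee_rot: [[-0.981, -0.193, -0.004], [-0.193, 0.981, -0.003], [0.004, -0.002, -1.0]]
wrist_force: [0.4, 0.1, -3.7]
finger_gap: 0.0396
```

Emit:
servo_tool([
  [-1, 0.01, -0.4, 0, 0, 0, 0],
  [-1, 0.01, -0.59, 0, 0, 0, 0],
  [-1, 0.01, -0.59, -0.5, 0, 0, 0],
  [-1, 0.01, -0.59, -1, 0, 0, 0],
  [-1, 0.01, -0.59, -1.2, 0, 0, 0],
])

```text
time_s: 19.5
ee_pos: [0.5394, -0.0499, 0.0914]
ee_rot: [[-0.98, -0.201, -0.003], [-0.201, 0.98, 0.001], [0.003, 0.002, -1.0]]
wrist_force: [-0.5, 0.8, -4.6]
finger_gap: 0.0395
```

Emit:
servo_tool([
  [-1, 0, 0, 0, 0, 0, 0],
  [-1, 0, 0, 0, 0, 0, 0],
  [-1, 0, 0, 0, 0, 0, 0],
])

```text
time_s: 19.8
ee_pos: [0.5412, -0.0514, 0.0938]
ee_rot: [[-0.98, -0.199, 0.001], [-0.199, 0.98, 0.0], [-0.001, -0.0, -1.0]]
wrist_force: [-0.2, -0.2, -2.7]
finger_gap: 0.0401
```

```bash
python3 - <<'E'
from plant import readout, snapshot
import cv2,pickle,numpy as np
from h import *
o=readout.get_obs();p=o['ee_pos'];print(o['time_s'],p,o['finger_gap'],o['wrist_force'])
s=snapshot('scene')
print(proj(s,p+[0,0,.0095+.023]),proj(s,p+[0,0,.0095-.023]))
cv2.imwrite('pics/s4.png',cv2.resize(s['pixels'][170:270,235:335],None,fx=6,fy=6,interpolation=cv2.INTER_CUBIC))
E
```

```text
19.8 [ 0.54118501 -0.05144155  0.09376073] 0.040099328626397916 [-0.17428221 -0.18612124 -2.74540863]
(np.float64(196.09938618982346), np.float64(282.060592179075)) (np.float64(210.6025237407371), np.float64(282.9013445543014))
```

View pics/s4.png

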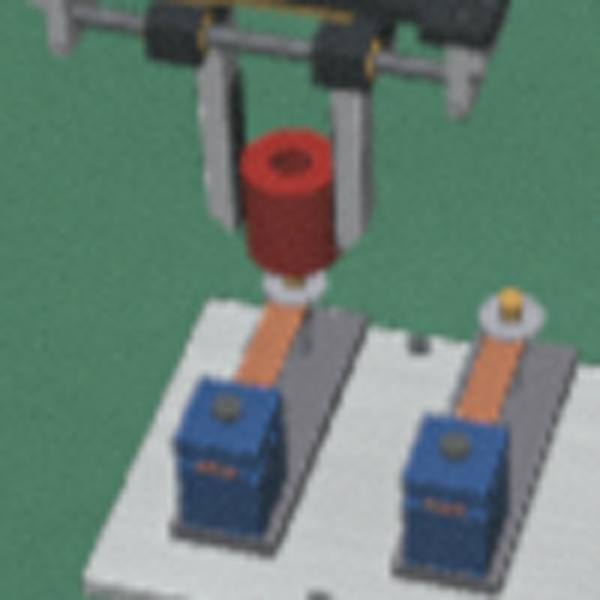

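The ring sits over the right unit; its axis projects within about 1 mm of the pan centre (283.9,217). I'll nudge about 1 mm and lower while watching the force.

Emit:
servo_tool([
  [-1, -0.05, -0.04, -0.1, 0, 0, 0],
  [-1, -0.05, -0.04, -0.3, 0, 0, 0],
  [-1, -0.05, -0.04, -0.5, 0, 0, 0],
  [-1, -0.05, -0.04, -0.55, 0, 0, 0],
  [-1, -0.05, -0.04, -0.55, 0, 0, 0],
])

```text
time_s: 20.35
ee_pos: [0.5393, -0.0527, 0.0793]
ee_rot: [[-0.98, -0.198, -0.001], [-0.198, 0.98, 0.0], [0.001, 0.0, -1.0]]
wrist_force: [-0.4, 0.2, -4.0]
finger_gap: 0.0394
```

Emit:
servo_tool([
  [-1, 0, 0, 0, 0, 0, 0],
  [-1, 0, 0, 0, 0, 0, 0],
])

```text
time_s: 20.55
ee_pos: [0.5397, -0.0528, 0.0799]
ee_rot: [[-0.98, -0.199, 0.0], [-0.199, 0.98, -0.0], [-0.0, -0.0, -1.0]]
wrist_force: [0.3, -1.1, -3.2]
finger_gap: 0.0397
```

```bash
python3 - <<'E'
from plant import readout, snapshot
import cv2
o=readout.get_obs();p=o['ee_pos'];print(o['time_s'],p,o['finger_gap'],o['wrist_force'],o['moment'])
s=snapshot('scene')
cv2.imwrite('pics/s5.png',cv2.resize(s['pixels'][170:270,235:335],None,fx=6,fy=6,interpolation=cv2.INTER_CUBIC))
E
```

```text
20.55 [ 0.53968507 -0.05275225  0.0798566 ] 0.039709795868816664 [ 0.25353952 -1.08030572 -3.22380898] [0.10730129 0.02794467 0.04714971]
```

View pics/s5.png

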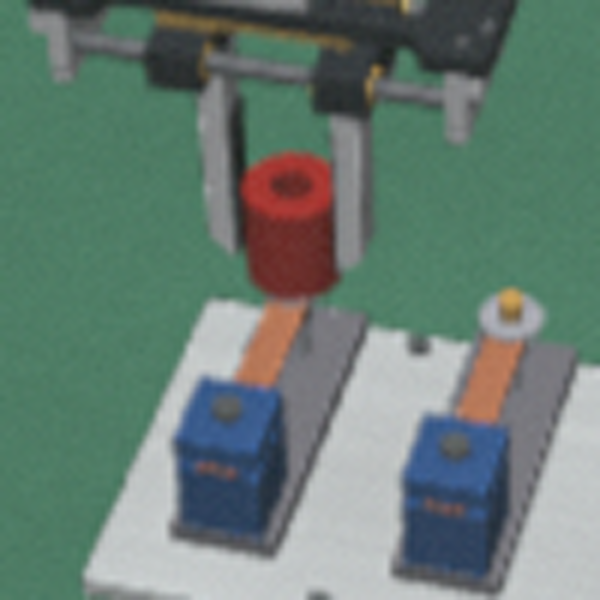

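The ring's bottom is now below the pin top with no upward reaction, so the pin is inside the hole. Continuing down to the stop.

Emit:
servo_tool([
  [-1, 0, 0, -0.1, 0, 0, 0],
  [-1, 0, 0, -0.2, 0, 0, 0],
  [-1, -0.01, 0, -0.3, 0, 0, 0],
  [-1, -0.02, 0, -0.4, 0, 0, 0],
  [-1, -0.02, 0, -0.4, 0, 0, 0],
])

```text
time_s: 21.1
ee_pos: [0.5393, -0.0528, 0.0695]
ee_rot: [[-0.98, -0.198, 0.0], [-0.198, 0.98, 0.0], [-0.0, -0.0, -1.0]]
wrist_force: [0.4, -0.3, -1.2]
finger_gap: 0.0397
```

Emit:
servo_tool([
  [-1, -0.01, 0, -0.05, 0, 0, 0],
  [-1, -0.02, 0, -0.1, 0, 0, 0],
  [-1, -0.02, 0, -0.12, 0, 0, 0],
  [-1, -0.02, 0, -0.12, 0, 0, 0],
])

```text
time_s: 21.5
ee_pos: [0.539, -0.0527, 0.0669]
ee_rot: [[-0.98, -0.198, 0.001], [-0.198, 0.98, 0.0], [-0.001, -0.0, -1.0]]
wrist_force: [1.3, -1.1, -0.7]
finger_gap: 0.0395
```

```bash
python3 o.py
```

```text
21.5 [ 0.539  -0.0527  0.0669] [ 1.29 -1.09 -0.65] [  0.06 -49.89  -0.59 -10.38   0.     0.62   0.  ]
```

Emit:
servo_tool([
  [-1, 0, 0, -0.04, 0, 0, 0],
  [-1, -0.01, 0, -0.06, 0, 0, 0],
  [-1, -0.01, 0, -0.06, 0, 0, 0],
])

```text
time_s: 21.8
ee_pos: [0.539, -0.0527, 0.0659]
ee_rot: [[-0.98, -0.198, 0.002], [-0.198, 0.98, -0.0], [-0.002, -0.0, -1.0]]
wrist_force: [1.4, 0.3, 4.5]
finger_gap: 0.0396
```

Emit:
servo_tool([
  [-1, 0, 0, -0.03, 0, 0, 0],
  [-1, 0, 0, -0.03, 0, 0, 0],
  [-1, 0, 0, -0.03, 0, 0, 0],
])

```text
time_s: 22.1
ee_pos: [0.539, -0.0528, 0.0657]
ee_rot: [[-0.98, -0.198, 0.002], [-0.198, 0.98, -0.0], [-0.002, -0.001, -1.0]]
wrist_force: [-0.8, 0.6, 9.5]
finger_gap: 0.0399
```

```bash
python3 - <<'E'
from plant import readout, snapshot
import cv2
o=readout.get_obs();p=o['ee_pos'];print(o['time_s'],p,o['finger_gap'],o['wrist_force'],o['moment'])
s=snapshot('scene')
cv2.imwrite('pics/s6.png',cv2.resize(s['pixels'][170:270,235:335],None,fx=6,fy=6,interpolation=cv2.INTER_CUBIC))
E
```

```text
22.1 [ 0.53902744 -0.05277436  0.06571038] 0.039890176811067844 [-0.75126946  0.61275722  9.50921466] [ 0.08384916 -0.00618832  0.03051932]
```

View pics/s6.png

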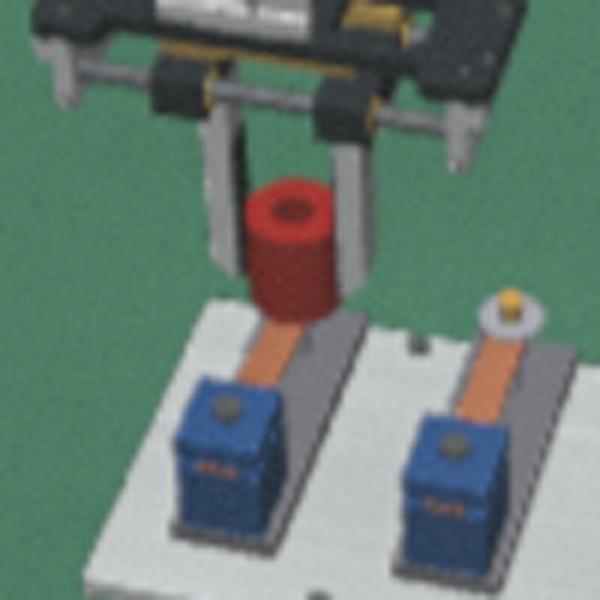

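The leaf is at its stop (force rise). I'll ease off slightly and release.

Emit:
servo_tool([
  [-1, 0, 0, 0.04, 0, 0, 0],
  [-0.1, 0, 0, 0.04, 0, 0, 0],
  [0, 0, 0, 0.04, 0, 0, 0],
  [0.1, 0, 0, 0.04, 0, 0, 0],
  [0.3, 0, 0, 0.04, 0, 0, 0],
])

```text
time_s: 22.65
ee_pos: [0.5378, -0.0527, 0.0652]
ee_rot: [[-0.98, -0.198, -0.001], [-0.198, 0.98, 0.0], [0.001, 0.0, -1.0]]
wrist_force: [-0.6, 0.3, -0.1]
finger_gap: 0.0564
```

Emit:
servo_tool([
  [0.3, 0, 0, 0, 0, 0, 0],
  [0.3, 0, 0, 0, 0, 0, 0],
  [0.3, 0, 0, 0, 0, 0, 0],
])

```text
time_s: 22.95
ee_pos: [0.5382, -0.0527, 0.0654]
ee_rot: [[-0.98, -0.198, -0.0], [-0.198, 0.98, 0.0], [0.0, 0.0, -1.0]]
wrist_force: [-0.4, -0.4, 0.5]
finger_gap: 0.0613
```

```bash
python3 - <<'E'
from plant import readout, snapshot
import cv2
o=readout.get_obs();p=o['ee_pos'];print(o['time_s'],p,o['finger_gap'],o['wrist_force'],o['moment'])
s=snapshot('scene')
cv2.imwrite('pics/s7.png',cv2.resize(s['pixels'][170:270,235:335],None,fx=6,fy=6,interpolation=cv2.INTER_CUBIC))
E
```

```text
22.95 [ 0.5382464  -0.05274598  0.06543407] 0.061270285480067285 [-0.39812776 -0.41468415  0.52386467] [0.0339157  0.03133532 0.02878598]
```

View pics/s7.png

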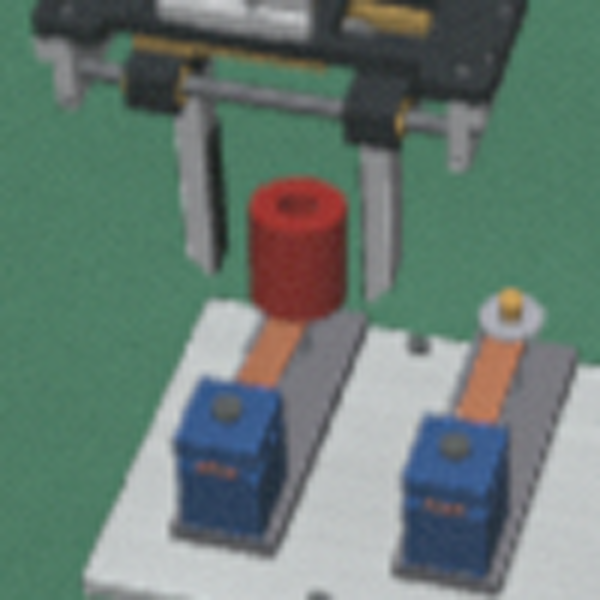

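The ring stands on the pan, slightly tilted with the leaf, and the fingers are clear. Retreating straight up.

Emit:
servo_tool([
  [0.3, 0, 0, 0.4, 0, 0, 0],
  [0.3, 0, 0, 1.2, 0, 0, 0],
  [0.3, 0, 0, 2.4, 0, 0, 0],
  [0.3, 0, 0, 3.8, 0, 0, 0],
  [0.3, 0, 0, 5.2, 0, 0, 0],
])

```text
time_s: 23.5
ee_pos: [0.538, -0.0527, 0.1974]
ee_rot: [[-0.98, -0.199, 0.0], [-0.199, 0.98, 0.0], [-0.0, 0.0, -1.0]]
wrist_force: [0.7, -0.1, -0.3]
finger_gap: 0.0611
```

Emit:
servo_tool([
  [0.3, 0, -1, 0, 0, 0, 0],
  [0.3, 0, -2.7, 0, 0, 0, 0],
  [0.3, 0, -4.4, 0, 0, 0, 0],
  [0.3, 0, -6.1, 0, 0, 0, 0],
  [0.3, 0, -7.8, 0, 0, 0, 0],
])

```text
time_s: 24.0
ee_pos: [0.5381, -0.2494, 0.1965]
ee_rot: [[-0.98, -0.199, 0.001], [-0.199, 0.98, -0.0], [-0.001, -0.0, -1.0]]
wrist_force: [1.2, -0.2, -0.7]
finger_gap: 0.0612
```

Emit:
servo_tool([
  [0.3, 0, 0, 0, 0, 0, 0],
  [0.3, 0, 0, 0, 0, 0, 0],
  [0.3, 0, 0, 0, 0, 0, 0],
  [0.3, 0, 0, 0, 0, 0, 0],
])

```text
time_s: 24.4
ee_pos: [0.5387, -0.2457, 0.1958]
ee_rot: [[-0.98, -0.201, 0.0], [-0.201, 0.98, 0.001], [-0.0, 0.001, -1.0]]
wrist_force: [0.7, -0.4, -0.5]
finger_gap: 0.0607
```

```bash
python3 - <<'E'
from plant import readout, snapshot
import cv2,numpy as np
from h import *
o=readout.get_obs();p=o['ee_pos'];print(o['time_s'],p,o['finger_gap'],o['wrist_force'])
s=snapshot('scene');t=snapshot('top')
for z in(.097,.107):print(z,proj(s,[.539,-.052,z]))
c=lambda im,r0,r1,c0,c1,k:cv2.resize(im[r0:r1,c0:c1],None,fx=k,fy=k,interpolation=cv2.INTER_CUBIC)
cv2.imwrite('pics/s8.png',np.hstack([c(s['pixels'],180,270,250,330,5),c(t['pixels'],205,295,310,390,5)]))
cv2.imwrite('pics/s8f.png',s['pixels'])
E
```

```text
24.4 [ 0.53868513 -0.24573855  0.19577032] 0.060706828405396665 [ 0.74827809 -0.36036508 -0.46857481]
0.097 (np.float64(204.78766958888448), np.float64(282.81578802803483))
0.107 (np.float64(201.64002835463367), np.float64(282.63470451148595))
```

View pics/s8.png

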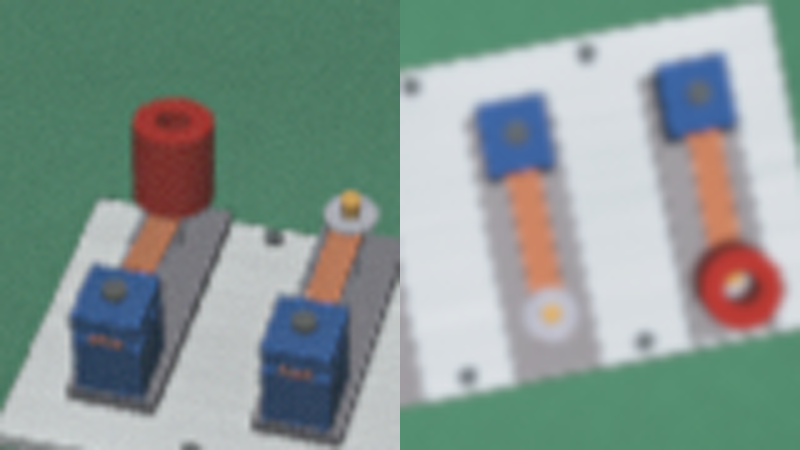

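View pics/s8f.png

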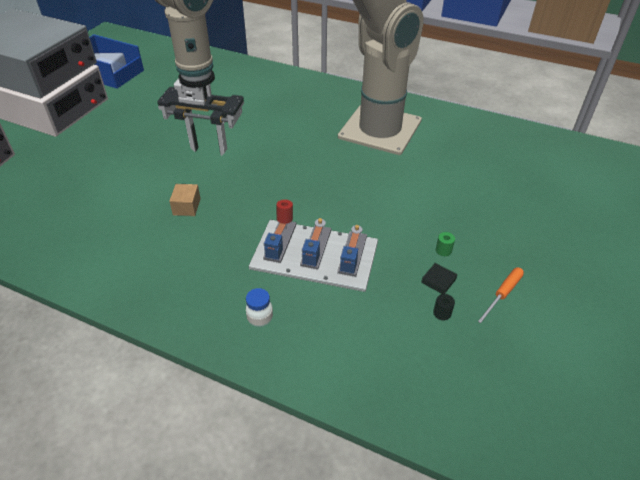

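The ring is around the pin, which shows through the hole in the top view. Its top centre is at row 203.1 after bias correction, against 203.0 predicted for the leaf at its stop. The arm is clear, so I'm handing in.

```bash
python3 -c "
from plant import ticket
print(ticket.finish_job())"
```

```text
the job is handed in; nothing more can be done
None
```

The job is done and handed in at about 24.5 s: the red weight is over the right spring's pin and holding that spring down at its stop.

- **Pressing:** I pressed the springs left, middle, right, and held each at its stop for over a second.
    - The left and middle springs met their stops at about 6 to 7 N, and the right at about 2 N, so the right one is the soft one.
    - The highest pressing forces I read were about 12, 15 and 9 N (left to right).
- **Placing:** I took the red ring from its black rest and lowered it over the right pin until the leaf met its stop. The spring carried about 13 N at that point, counting the ring's weight. I then released the ring and moved the arm clear.
- **Last checks:** The top view shows the pin inside the ring's hole. The ring's top centre is at row 203.1 of the scene image, where 203.0 was expected for the tilted leaf at its stop. The wrist force is back near zero, and the carton, jar, screwdriver and the two look-alike rings stand where they were.
- **Disagreement:** The two cameras differed by about 2 mm on positions. I corrected for this by comparing the ring with the pan in the scene picture before lowering it. No check failed.

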